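Lay out the kit round its two bases

TASK

Lay out the kit on the plywood board, each piece centred in its square: stand the tall steel cup in the square between the two bases and the wide steel cup squarely on top of it; stand the bushing, flange up, in the square in front of the round base, and lay the steel bolt from beside the board in the square in front of the square base. Front means the side of the board toward the robot; cups stand mouth up, and the wing nut already on the board must stay where it is.

Things in the scene. Friction and masses are not known exactly. Their poses are not given: they have to be found in the camera images.
- kit_board: Flat plywood board fixed to the bench, 212 (x) x 312 (y) x 9 mm thick, its edges 6 mm outside six scribed 100 mm squares: two rows (back and front) of three. Origin: centre of its underside, on the bench; the top is at z = +9 mm. Its x points to the back (away from the robot), y to the left. Square centres: x = +50 mm (back row) or -50 mm (front row), y = +100, 0, -100 mm.
- round_base: Round aluminium flange, 54 mm diameter, 12 mm high, with a central 34 mm boss 20 mm high, fixed at the centre of the back-left or the back-right square. Origin: centre of its underside, on the board's top; axes parallel to the board's. The square in front of it is centred 100 mm along its -x.
- square_base: Square aluminium block, 52 x 52 x 18 mm (screw heads to 20 mm), fixed at the centre of the other back corner square. Origin: centre of its underside, on the board's top; axes parallel to the board's. The square in front of it is centred 100 mm along its -x.
- wing_nut: Loose steel wing nut, 18 x 41 mm, about 22 mm high, standing in the middle of the front-middle square; wings along its y. Origin: centre of its underside. It stays where it is (a shift of over 15 mm is a failure).
- wide_cup: Wide, low steel cup, 38 mm outer diameter, 26 mm high, about 27 mm mouth, about 0.08 to 0.15 kg, with a flat closed bottom; stands mouth up on the bench beside the board. Origin: centre of its underside, z up.
- tall_cup: Tall, narrow steel cup, 32 mm outer diameter, 34 mm high, about 22 mm mouth, about 0.08 to 0.15 kg, with a flat closed bottom; stands mouth up on the bench beside the board. Origin: centre of its underside, z up.
- bushing: Cream flanged bushing, 18 mm high, flange on top 28 mm diameter, the body below it narrower, 0.03 kg; stands flange up on the bench beside the board. Origin: centre of its underside, z up.
- steel_bolt: Grey steel hex bolt lying on the bench beside the board, 58 mm long along its y (head toward +y), shank 12 mm wide and 16 mm high above the bench, head 22 mm wide, 9 mm long, 20 mm high, 0.06 kg. Origin: mid-length, at its underside (not the longer white nylon bolt, nor the bolts in the dark bin).
There are look-alikes about, which are no part of the job. Of the things that look like the bushing, the smallest one is meant.

How it is judged:
At the end, for the whole second after the job is handed in: Tall cup upright within 15 mm of the centre of the square between the bases, wide cup upright on its rim within 8 mm of its axis; bushing upright, and bolt lying, within 15 mm of the centres of the squares in front of the round and the square base (15 mm along each side); all at rest (x of bushing in the frame of round_base between -0.115 and -0.085 m and y of bushing in the frame of round_base between -0.015 and 0.015 m and z of bushing in the frame of kit_board between 0.006 and 0.013 m and angle between each of bushing, tall_cup, wide_cup's own z axis and vertical below 0.15 rad and x of tall_cup in the frame of kit_board between 0.035 and 0.065 m and y of tall_cup in the frame of kit_board between -0.015 and 0.015 m and z of tall_cup in the frame of kit_board between 0.006 and 0.013 m and horizontal distance between wide_cup and tall_cup below 0.008 m and z of wide_cup in the frame of tall_cup between 0.031 and 0.038 m and x of steel_bolt in the frame of square_base between -0.115 and -0.085 m and y of steel_bolt in the frame of square_base between -0.015 and 0.015 m and z of steel_bolt in the frame of kit_board between 0.005 and 0.033 m and angle between steel_bolt's own y axis and vertical between 1.2 and 1.94 rad and linear speed of each of wide_cup, tall_cup, bushing, steel_bolt below 0.02 m/s); the robot touches nothing.
It fails at once if the wing nut on the board is shifted by more than 15 mm (distance of wing_nut from where it was at the start of the episode above 0.015 m).
It also fails if it takes over 114 s, if anything falls off the work surface, if the arm or the gripper's body presses on something with over 40 N, if the wrist force passes 120 N, or if a joint passes its speed limit or range.

ROBOT

A 7-joint arm with a two-finger parallel gripper is mounted at the origin on a cart in front of the work surface, level with it; the furniture and walls round the work are solid. World frame = base frame: x ahead of the robot, y to its left, z up, the work surface at z = 0. Lengths are in m, angles in rad, forces in N, time in s.
With the tool pointing down it reaches from about 0.4 to 0.9 m from the base axis. Payload 5.5 kg.
Tool frame: the origin (TCP) lies between the finger pads; the fingertips stand 19 mm ahead of it and the grasp point (between the pads) is the TCP (robot.tcp_to_tips is the distance from the TCP to the fingertips, in m); z points along the fingers, y is the direction in which the jaws open and shut (so a half turn about z gives the same grasp; the last joint's range is limited). The gripper opens to 85 mm and grips with 20 to 120 N. Pads are 22 mm wide; open, the fingers measure 114 mm over their backs; the gripper's body (76 mm by 85 mm) begins 54 mm behind the grasp point. The pads swing forward as they close: fully open they stand 13 mm farther back than shut.
Start: joints at [-0.89, 0.501, -0.427, 1.55, 0.221, 1.138, -0.21], TCP at [0.264, 0.594, 0.25] pointing down, gripper open.
Joint ranges: [-2.88, 2.88], [-0.31, 2.03], [-1.54, 1.56], [0.2, 2.42], [-1.41, 4.55], [0.19, 2.02], [-2.57, 2.57]. Speed limits (rad/s): [2.57, 2.57, 3.14, 3.14, 3.14, 3.14, 3.14].

INTERFACE

Orientations are given as a unit quaternion [w, x, y, z].
In Python, from station import robot gives the robot as it stands. Calls block until the motion is done:
- robot.goto(position, orientation): joint-space move of the TCP to a pose.
- robot.servo_line(position, rotation=None, max_speed=0.15): straight line of the TCP; rotation=None keeps the orientation; max_speed is the mean speed in m/s.
- robot.move_j(angles): joint-space move.
- robot.move_gripper(opening): opening from 0.0 (shut) to 1.0 (fully open); the grip force is fixed at half the most; returns when the fingers have stopped.
- robot.pause(seconds).
- robot.solve_ik(position, orientation): joint angles nearest the present ones, or None.
- robot.state(): the state.
- robot.snapshot(name): name is "side" or "top" or "wrist"; returns the picture (400x640x3 uint8, red, green, blue); there is no depth.
- robot.camera_info(name): a dict with "camera_matrix" (3x3 intrinsics, pixels), "R" (3x3) and "t" (3): a world point X has camera coordinates R X + t. Camera axes: x right, y down, z forward; pixel columns grow to the right and rows downward; lengths in m; the calibration is good to about 2 mm. The wrist camera is an equidistant fisheye: a pixel r from the principal point sees the ray r / f radians off the axis. A picture is of the moment at which its call begins: read the wrist's pose just before it. camera_info takes no time and is no camera call; for the wrist camera it gives the pose at the moment of the call.
A pose or a line that the arm cannot do raises robot.Unreachable and nothing moves.
- robot.close_job(): hands the job in, once; it reports no verdict.
The state is a dict: "time_s": time; "joints": joint angles; "joint_vel": joint speeds; "tau": joint torques, N m; "eef_pos": TCP position; "tcp_rot": TCP orientation; "contact_force": force on the tool from outside, world axes, zero at the start; "wrist_torque": the same for the moment, N m; "width": opening from 0.0 (shut) to 1.0 (fully open).
Only numpy, scipy, OpenCV 4.12 (cv2) and the standard library are available. Lean on these libraries where they do the work, as an engineer would, in place of code of your own. Each camera call takes 0.05 s, during which the arm holds its last target.

## Working session

There is one attempt and no reset: what is moved stays moved. The work goes in short steps, each a Python script; the robot and the scene stay as the last script left them, time stands still between calls to the robot, and variables do not carry over. Pictures are saved under pics/ and viewed, and the job is handed in when it is done.

```bash
ls; mkdir -p pics
python3 - <<'E'
from station import robot
import cv2,numpy as np
for n in ["top","side","wrist"]:
    i=robot.camera_info(n); print(n,{k:np.round(v,4).tolist() if not isinstance(v,str) else v for k,v in i.items()})
    cv2.imwrite(f"pics/{n}0.png",robot.snapshot(n)[:,:,::-1])
s=robot.state();print(s["time_s"],s["eef_pos"],s["tcp_rot"],s["width"],robot.tcp_to_tips)
E
```

```text
pics
top {'camera_matrix': [[411.7331, 0.0, 324.8283], [0.0, 411.7331, 204.4616], [0.0, 0.0, 1.0]], 'R': [[-0.0267, -0.9992, -0.0303], [-0.982, 0.0319, -0.1862], [0.1871, 0.0248, -0.982]], 't': [0.057, 0.5224, 0.9766]}
side {'camera_matrix': [[379.9596, 0.0, 324.3489], [0.0, 379.9596, 201.1907], [0.0, 0.0, 1.0]], 'R': [[-0.8744, -0.4851, 0.0116], [-0.1787, 0.2996, -0.9372], [0.4512, -0.8215, -0.3487]], 't': [0.4755, 0.1176, 0.8038]}
wrist {'camera_matrix': [[309.7069, 0.0, 320.2963], [0.0, 309.7069, 199.3302], [0.0, 0.0, 1.0]], 'R': [[0.4064, 0.9137, -0.0023], [0.8787, -0.3902, 0.275], [0.2503, -0.1137, -0.9615]], 't': [-0.6484, -0.0333, 0.3807]}
0.15 [0.26355867 0.59365762 0.24948645] [-1.88949996e-04  2.07344684e-01  9.78267688e-01 -6.90655362e-04] 1.0031325216444107 0.019
```

View pics/top0.png

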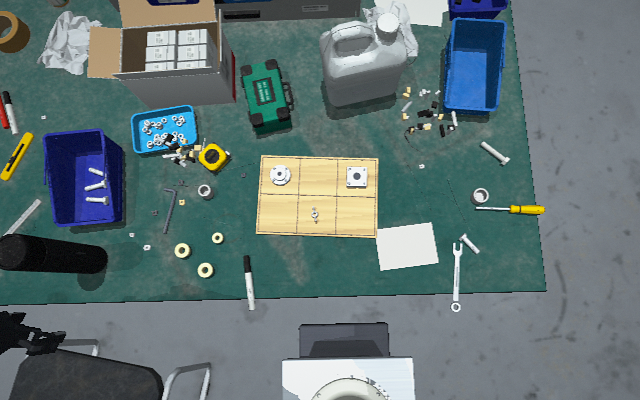

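View pics/side0.png

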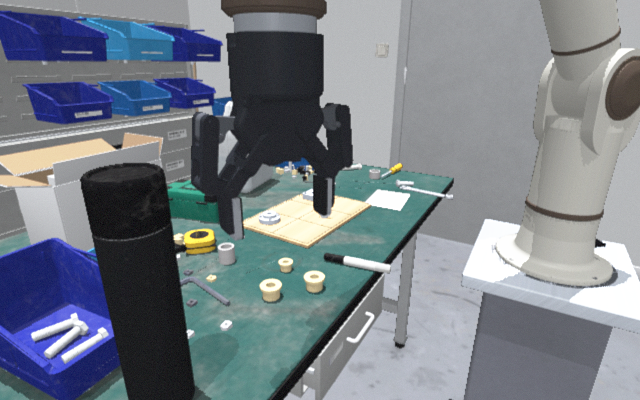

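View pics/wrist0.png

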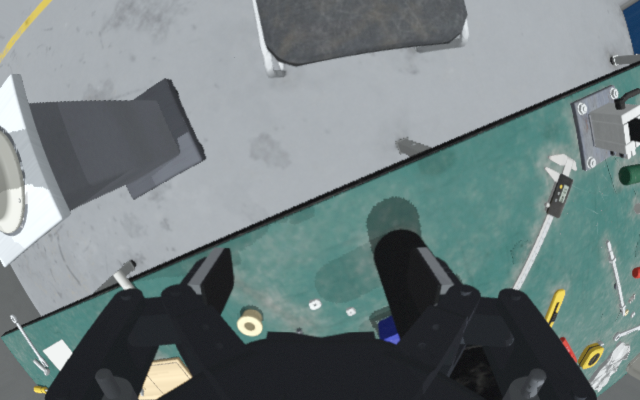

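The top view shows the board with the round base at (281,175), so back-left, and the square base at (356,176), back-right. The wing nut is at (315,214).
- **Cups:** (205,191) and (480,196).
- **Bushing-like things:** (182,250), (205,270) and (217,238). The last looks smallest.
- **Bolts outside the bin:** (495,152) and (469,243).

I'll confirm these in enlarged crops.

```bash
cat > h.py <<'E'
import cv2,numpy as np
from station import robot
def grab(n,f=None):
    i=robot.camera_info(n); im=robot.snapshot(n)[:,:,::-1].copy()
    if f: cv2.imwrite(f"pics/{f}.png",im); np.savez(f"pics/{f}.npz",K=i["camera_matrix"],R=i["R"],t=i["t"],fish=(n=="wrist"))
    return im,i
def ray(px,i,fish):
    K=np.array(i["camera_matrix"] if "camera_matrix" in i else i["K"]);R=np.array(i["R"]);t=np.array(i["t"])
    x=(px[0]-K[0,2])/K[0,0];y=(px[1]-K[1,2])/K[1,1]
    if fish:
        r=np.hypot(x,y); d=np.array([np.sin(r)*x/max(r,1e-9),np.sin(r)*y/max(r,1e-9),np.cos(r)])
    else: d=np.array([x,y,1.]);d/=np.linalg.norm(d)
    return -R.T@t, R.T@d
def onz(px,i,fish,z):
    o,d=ray(px,i,fish); return o+d*(z-o[2])/d[2]
def proj(X,i,fish):
    K=np.array(i["camera_matrix"] if "camera_matrix" in i else i["K"]);c=np.array(i["R"])@np.array(X,float)+np.array(i["t"])
    if fish:
        rr=np.hypot(c[0],c[1]);th=np.arctan2(rr,c[2]);v=th*c[:2]/max(rr,1e-9)
    else: v=c[:2]/c[2]
    return np.array([K[0,0]*v[0]+K[0,2],K[1,1]*v[1]+K[1,2]])
def tri(obs):
    A=np.zeros((3,3));b=np.zeros(3);L=[ray(*o) for o in obs]
    for o,d in L:
        P=np.eye(3)-np.outer(d,d);A+=P;b+=P@o
    X=np.linalg.solve(A,b); return X,[np.linalg.norm((np.eye(3)-np.outer(d,d))@(X-o)) for o,d in L]
def crop(im,x,y,w,h,s): return cv2.resize(im[y:y+h,x:x+w],None,fx=s,fy=s,interpolation=cv2.INTER_CUBIC)
E
python3 - <<'E'
from h import *
im=cv2.imread("pics/top0.png")
a=crop(im,160,170,80,60,5); b=crop(im,160,225,80,60,5);c=crop(im,440,180,80,60,5);d=crop(im,440,210,80,60,5)
d=crop(im,460,130,80,60,5) if 0 else d
cv2.imwrite("pics/crops.png",np.vstack([np.hstack([a,b]),np.hstack([c,d])]))
cv2.imwrite("pics/crop2.png",np.hstack([crop(im,460,130,80,60,5),crop(im,250,150,135,90,3)[:300] if 0 else cv2.resize(crop(im,250,150,135,95,3),(400,300))]))
i=robot.camera_info("top")
for n,p,z in [("bl",(262,156),.009),("br",(378,158),.009),("fr",(376,237),.009),("fl",(257,234),.009),("rb",(281,175),.029),("sb",(356,176),.028),("cupL",(205,191),.03),("cupR",(480,196),.03),("b1",(182,250),.018),("b2",(205,270),.018),("b3",(217,238),.018),("boltA",(495,152),.01),("boltB",(469,243),.01),("wn",(315,214),.02)]:
    print(n,onz(p,i,0,z).round(3))
E
```

```text
bl [0.669 0.207 0.009]
br [ 0.652 -0.101  0.009]
fr [ 0.443 -0.086  0.009]
fl [0.46  0.219 0.009]
rb [0.609 0.153 0.029]
sb [ 0.6   -0.04   0.028]
cupL [0.573 0.35  0.03 ]
cupR [ 0.537 -0.35   0.03 ]
b1 [0.424 0.409 0.018]
b2 [0.372 0.349 0.018]
b3 [0.452 0.32  0.018]
boltA [ 0.657 -0.407  0.01 ]
boltB [ 0.421 -0.318  0.01 ]
wn [0.506 0.068 0.02 ]
```

View pics/crops.png

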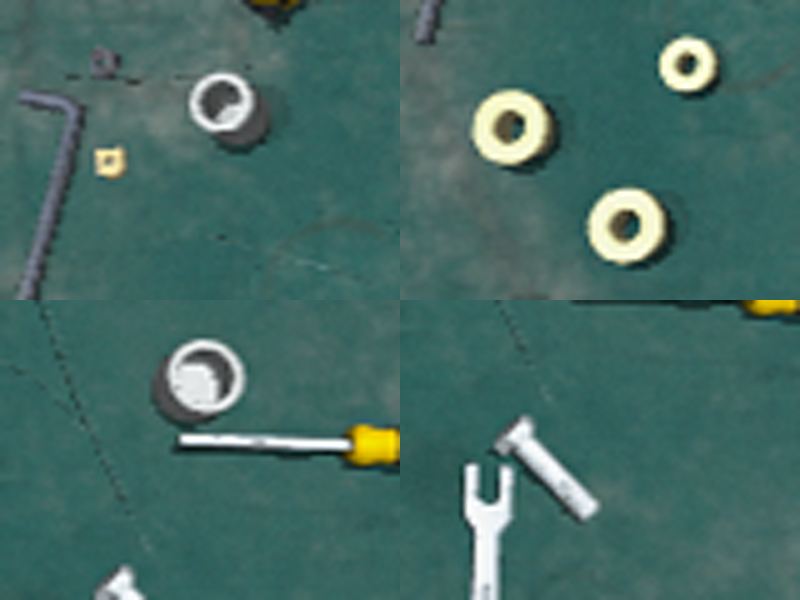

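View pics/crop2.png

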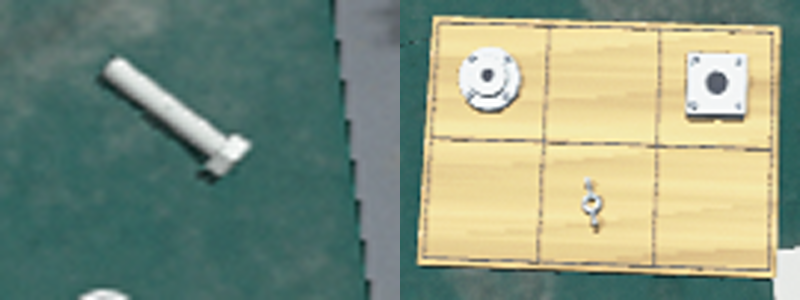

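The left cup (205,191) has about a 13 px rim, roughly 31 mm, so it is the tall one. The right cup (480,196) has about 16 px, roughly 38 mm, so it is the wide one. The bushing at (217,238) is the smallest of the three, at about 12 px against 16 px. The bolt at (469,243) is about 26 px, roughly 60 mm, so it is the steel one; the bolt at (495,152) is about 85 mm and white. Next I'll crop the side view and set up the wrist camera geometry.

Run:
```python
from h import *
from scipy.spatial.transform import Rotation as Ro
im=cv2.imread("pics/side0.png")
cv2.imwrite("pics/crop3.png",np.vstack([np.hstack([crop(im,205,230,80,60,5),crop(im,255,240,80,60,5)]),np.hstack([crop(im,360,150,80,60,5),crop(im,250,190,80,60,5)])]))
s=robot.state();q=s["tcp_rot"];T=Ro.from_quat([q[1],q[2],q[3],q[0]]).as_matrix()
i=robot.camera_info("wrist");c=-i["R"].T@i["t"]
print("cam in tool",T.T@(c-s["eef_pos"]),"axes rows (tool frame):\n",(i["R"]@T).round(3)); print(T.round(3))
si=robot.camera_info("side")
for n,X in dict(cupL=[.573,.35,.034],b3=[.452,.32,.018],cupR=[.537,-.35,.026],bolt=[.421,-.318,.018]).items(): print(n,proj(X,si,0).round(1))
```

```text
cam in tool [ 0.07222781 -0.0003014  -0.12431373] axes rows (tool frame):
 [[-0.001  1.     0.001]
 [-0.961 -0.001 -0.275]
 [-0.275 -0.001  0.961]]
[[-0.914  0.406 -0.001]
 [ 0.406  0.914 -0.001]
 [ 0.    -0.001 -1.   ]]
cupL [227.3 245.1]
b3 [285.9 260.8]
cupR [374.9 170.3]
bolt [404. 180.]
```

View pics/crop3.png

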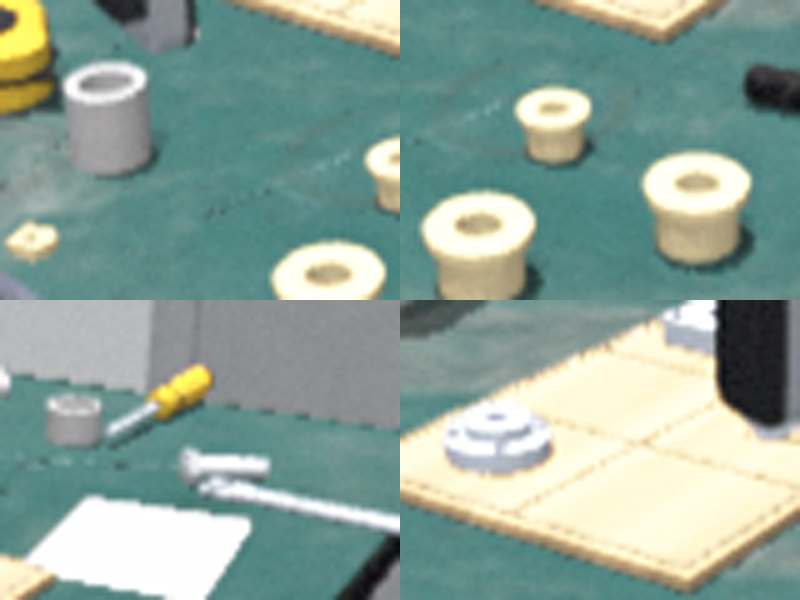

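The side crop shows the tall cup's rim at (226,246.4), the small bushing's flange at (285.8,261.2), the wide cup's rim at (375.2,171.2), and the bolt with its head at about (397,182.5). The wrench jaw lies close to the bolt head. I'll triangulate these and fit the board.

Run:
```python
from h import *
t=robot.camera_info("top");s=robot.camera_info("side")
for n,a,b in [("tall",(204.2,190.6),(226,246.4)),("bush",(217.6,238),(285.8,261.2)),("wide",(481,195.2),(375.2,171.2)),("bolthead",(440+515/5,210+(437-300)/5),(360+190/5,150+(464-300)/5)),("bolttip",(440+592/5-80,210+(508-300)/5),(360+266/5,150+(466-300)/5)),("roundboss",(250+(488-400)/2.963,150+74/3.158),(250+(496-400)/5,190+(416-300)/5))]:
    if n=="bolthead": a=(a[0]-80,a[1])
    X,e=tri([(a,t,0),(b,s,0)]);print(n,X.round(4),np.round(e,4))
f=lambda x,y:(250+(x-400)/2.963,150+y/3.158)
# scribed outer corners (square grid) at crop coords: bl,br,fr,fl
P=np.array([onz(f(*p),t,0,.009)[:2] for p in [(437,22),(777,32),(769,268),(424,259)]])
B=np.array([[.1,.15],[.1,-.15],[-.1,-.15],[-.1,.15]])
mp,mb=P.mean(0),B.mean(0);H=(B-mb).T@(P-mp);th=np.arctan2(H[0,1]-H[1,0],H[0,0]+H[1,1])
R=np.array([[np.cos(th),-np.sin(th)],[np.sin(th),np.cos(th)]])
print("board",mp,th,(P-(mp+B@R.T)).round(4).tolist())
for b in [(.05,.1),(.05,-.1),(.05,0),(-.05,.1),(-.05,-.1),(-.05,0)]: print(b,(mp+R@b).round(4))
```

```text
tall [0.5741 0.3522 0.0317] [0.0004 0.0004]
bush [0.4523 0.3191 0.0165] [0.0005 0.0005]
wide [ 0.5393 -0.3563  0.0211] [0.0013 0.0013]
bolthead [ 0.4359 -0.3045  0.0094] [0.0004 0.0004]
bolttip [ 0.3976 -0.3419  0.0042] [0.0015 0.0015]
roundboss [0.6138 0.1569 0.0269] [0.0002 0.0002]
board [0.55646259 0.06015837] -0.0628278418841468 [[0.0002, 0.0017], [-0.0007, -0.003], [0.0015, 0.0012], [-0.001, 0.0001]]
(0.05, 0.1) [0.6126 0.1568]
(0.05, -0.1) [ 0.6001 -0.0428]
(0.05, 0) [0.6064 0.057 ]
(-0.05, 0.1) [0.5128 0.1631]
(-0.05, -0.1) [ 0.5003 -0.0365]
(-0.05, 0) [0.5066 0.0633]
```

The two-view heights of 32, 16.5 and 21 mm agree with the stated sizes (34, 18 and 26 mm) to about 2–5 mm. The boss came out at (0.614,0.157), against (0.613,0.157) from the board fit. I'll check IK for the planned poses, then take a close wrist view of the tall cup and bushing.

```bash
cat >> h.py <<'E'
from scipy.spatial.transform import Rotation as Ro
def quat(adeg):
    a=np.radians(adeg);T=np.array([[-np.sin(a),np.cos(a),0],[np.cos(a),np.sin(a),0],[0,0,-1.]])
    q=Ro.from_matrix(T.copy()).as_quat();return [q[3],q[0],q[1],q[2]]
def st(msg=""):
    s=robot.state();print(msg,"t=%.1f"%s["time_s"],np.round(s["eef_pos"],4),"w=%.3f"%s["width"],"F",np.round(s["contact_force"],1));return s
E
python3 - <<'E'
from h import *
for n,p in dict(tall=[.574,.352],bush=[.452,.319],wide=[.539,-.356],bolt=[.417,-.323],A=[.606,.057],B=[.513,.163],C=[.5,-.036]).items():
    for a in (90,135,45,-45):
        r=[robot.solve_ik([*p,z],quat(a)) for z in (.022,.2)]
        print(n,a,[None if x is None else np.round(x,2).tolist() for x in r])
robot.goto([.575,.345,.2],quat(90));st("v1")
grab("wrist","w1")
E
```

```text
tall 90 [[-0.35, 0.81, -0.35, 1.61, 0.36, 0.79, 0.72], [-0.31, 0.59, -0.41, 1.53, 0.25, 1.07, 0.79]]
tall 135 [[-0.25, 0.84, -0.5, 1.61, 0.51, 0.83, 1.4], [-0.21, 0.62, -0.57, 1.53, 0.36, 1.1, 1.51]]
tall 45 [[-0.43, 0.79, -0.22, 1.62, 0.23, 0.76, 0.03], [-0.4, 0.57, -0.27, 1.54, 0.16, 1.06, 0.07]]
tall -45 [[-0.63, 0.77, 0.05, 1.62, -0.05, 0.74, -1.34], [-0.63, 0.55, 0.05, 1.55, -0.03, 1.04, -1.35]]
bush 90 [[-0.38, 0.66, -0.36, 1.93, 0.38, 0.62, 0.59], [-0.3, 0.39, -0.45, 1.84, 0.2, 0.95, 0.73]]
bush 135 [[-0.28, 0.68, -0.49, 1.93, 0.51, 0.66, 1.27], [-0.19, 0.42, -0.6, 1.84, 0.28, 0.97, 1.45]]
bush 45 [[-0.47, 0.64, -0.24, 1.93, 0.26, 0.6, -0.1], [-0.42, 0.37, -0.3, 1.85, 0.13, 0.94, 0.01]]
bush -45 [[-0.68, 0.62, 0.02, 1.94, -0.02, 0.58, -1.43], [-0.68, 0.35, 0.02, 1.86, -0.01, 0.93, -1.44]]
wide 90 [[0.56, 0.74, -0.03, 1.7, 0.03, 0.71, 2.09], [0.29, 0.53, 0.35, 1.63, -0.2, 1.02, 2.27]]
wide 135 [[-0.23, 1.32, 1.34, 1.73, -1.35, 1.32, -2.49], [1.32, 0.92, -1.3, 1.59, 0.91, 1.35, 2.26]]
wide 45 [[0.43, 0.74, 0.15, 1.7, -0.16, 0.71, 1.45], [0.26, 0.53, 0.39, 1.63, -0.23, 1.02, 1.51
[... 1011 characters left out ...]
, 0.48, 0.63, 1.59], [0.05, 0.37, -0.5, 1.88, 0.21, 0.94, 1.81]]
B 45 [[-0.19, 0.62, -0.21, 1.97, 0.22, 0.57, 0.24], [-0.16, 0.34, -0.24, 1.89, 0.1, 0.93, 0.34]]
B -45 [[-0.4, 0.61, 0.05, 1.98, -0.05, 0.56, -1.1], [-0.4, 0.33, 0.06, 1.89, -0.02, 0.92, -1.12]]
C 90 [[0.21, 0.58, -0.23, 2.06, 0.25, 0.53, 1.37], [0.11, 0.27, -0.1, 1.98, 0.04, 0.9, 1.56]]
C 135 [[0.31, 0.6, -0.36, 2.06, 0.38, 0.55, 2.04], [0.22, 0.28, -0.24, 1.97, 0.08, 0.9, 2.3]]
C 45 [[0.09, 0.57, -0.09, 2.06, 0.09, 0.51, 0.72], [0.03, 0.27, -0.01, 1.98, 0.0, 0.9, 0.8]]
C -45 [[-0.07, 0.57, 0.11, 2.07, -0.12, 0.51, -0.66], [-0.14, 0.27, 0.18, 1.98, -0.06, 0.89, -0.71]]
v1 t=1.6 [0.5738 0.3469 0.2003] w=1.000 F [ 0.1 -0.3 -0.1]
```

View pics/w1.png

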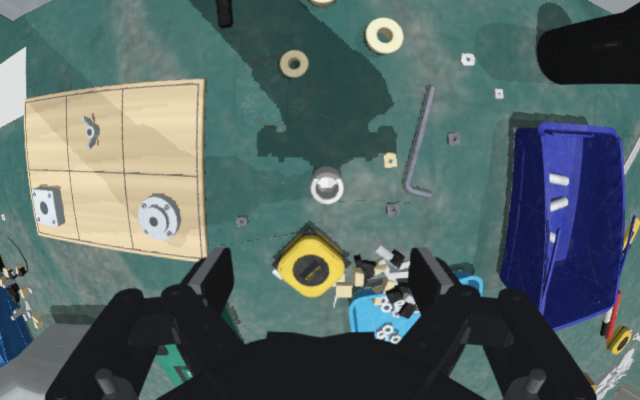

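The wrist view shows the tall cup's rim at (326,185), the small bushing at (294,64) above-left of the large ones, the round base at (159,217), and the yellow tape behind the cup at (311,264). I'll take a second, lower view and enlarge both.

Run:
```python
from h import *
robot.servo_line([.545,.33,.13],None,.2);st("v2")
im2,_=grab("wrist","w2");im1=cv2.imread("pics/w1.png")
cv2.imwrite("pics/w12.png",np.vstack([np.hstack([crop(im1,296,160,60,50,6),crop(im1,264,40,60,50,6)]),cv2.resize(crop(im2,150,0,340,250,2),(720,300*250*720//(340*300)//1)) [:260]]) if 0 else np.hstack([crop(im1,296,160,60,50,6),crop(im1,264,40,60,50,6)]))
```

```text
v2 t=2.2 [0.5452 0.3312 0.1307] w=0.999 F [0.2 0.3 0.3]
```

View pics/w12.png

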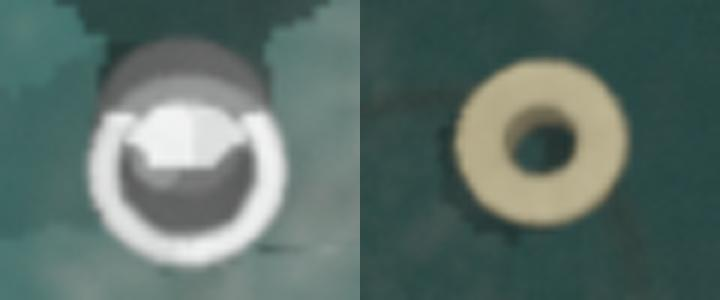

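View pics/w2.png

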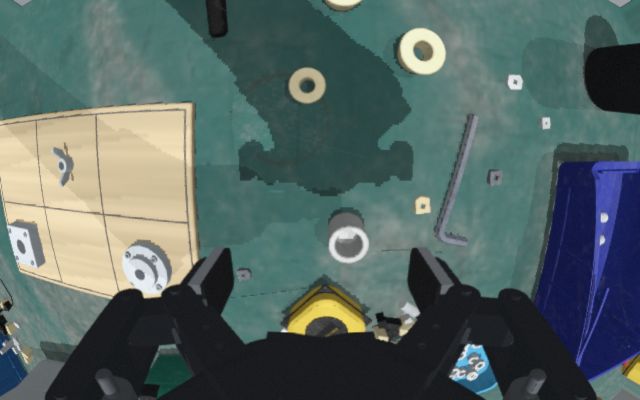

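Run:
```python
from h import *
im2=cv2.imread("pics/w2.png")
cv2.imwrite("pics/w2c.png",np.hstack([crop(im2,319,205,60,60,6),crop(im2,277,56,60,60,6)]))
```

```text
(no output)
```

View pics/w2c.png

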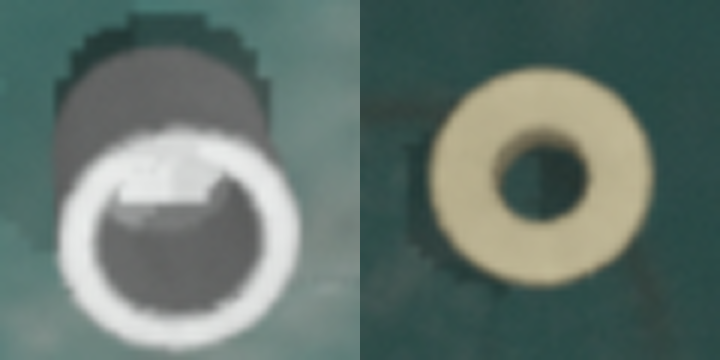

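In w2 the cup's rim centre is at (349,244.7) and the bushing's at (307.2,85.3). I'll triangulate those, plus the left middle scribe crossing, at (125,176) in w1 and (103,213) in w2.

Run:
```python
from h import *
a=np.load("pics/w1.npz");b=np.load("pics/w2.npz");t=robot.camera_info("top")
for n,p,q in [("tall",(327.4,188.5),(349,244.7)),("bush",(294.3,63.7),(307.2,85.3)),("cross(exp .5595 .110)",(125,176),(103,213)),("boss",(159,216),(147,269))]:
    print(n,tri([(p,a,1),(q,b,1)])[0].round(4))
print(tri([((327.4,188.5),a,1),((349,244.7),b,1),((204.2,190.6),t,0)])[0].round(4),tri([((294.3,63.7),a,1),((307.2,85.3),b,1),((217.6,238),t,0)])[0].round(4))
print([onz((327.4,188.5),a,1,.034).round(4),onz((349,244.7),b,1,.034).round(4),onz((294.3,63.7),a,1,.018).round(4),onz((307.2,85.3),b,1,.018).round(4)])
print("bush dia",np.linalg.norm(onz((307.2-18.5,85.3),b,1,.018)-onz((307.2+18.5,85.3),b,1,.018)))
```

```text
tall [0.5745 0.3546 0.0314]
bush [0.4514 0.3218 0.014 ]
cross(exp .5595 .110) [ 0.5652  0.0983 -0.0089]
boss [0.6063 0.1681 0.0276]
[0.5758 0.3546 0.0263] [0.4515 0.3213 0.0108]
[array([0.5738, 0.3545, 0.034 ]), array([0.5733, 0.3543, 0.034 ]), array([0.452 , 0.3222, 0.018 ]), array([0.4518, 0.322 , 0.018 ])]
bush dia 0.027864700720372452
```

The wrist heights are 31 and 14 mm, and the flange diameter measures 27.9 mm against a stated 28 mm. On the known-height planes the cup is at (0.5735,0.354) and the bushing at (0.452,0.322), within 2 mm of the fixed-camera result. The eyeballed board points need a closer look, so I'll take one from above the board while holding the tall cup. Grasping the tall cup now.

Run:
```python
from h import *
robot.servo_line([.5735,.3535,.09],quat(90),.2)
robot.servo_line([.5735,.3535,.024],None,.1);st("down")
robot.move_gripper(0.0);st("grip")
robot.servo_line([.5735,.3535,.2],None,.2);st("up")
robot.goto([.60,.06,.22],quat(90));robot.pause(.2);st("view")
grab("wrist","w3")
```

```text
down t=3.5 [0.5736 0.3538 0.024 ] w=1.000 F [-0.  -0.6  0.1]
grip t=4.1 [0.574  0.3538 0.0248] w=0.355 F [-1.2  0.2  4.6]
up t=5.1 [0.5726 0.3528 0.1983] w=0.348 F [ 0.1  0.1 -1.3]
view t=6.4 [0.5999 0.0623 0.2199] w=0.349 F [ 0.3 -0.1 -1. ]
```

View pics/w3.png

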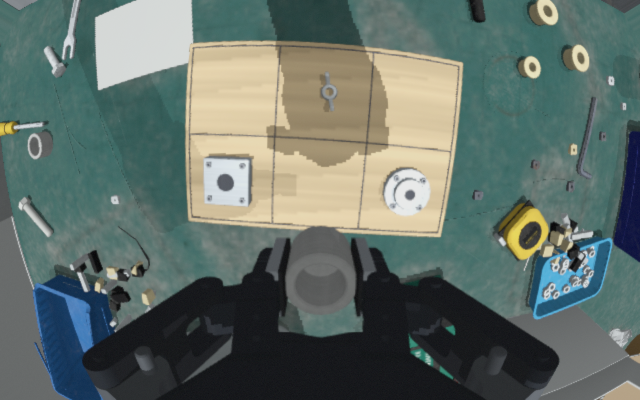

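The cup is held, with the width steady at 0.349. In the view the square base is at (226,183), the round boss at (409,194), the wing nut at (329,92), and the middle scribe crossings at about (276,137) and (367,142). I'll refine the crossings in a crop.

Run:
```python
from h import *
im=cv2.imread("pics/w3.png")
cv2.imwrite("pics/w3c.png",crop(im,180,30,290,215,2.7))
```

```text
(no output)
```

View pics/w3c.png

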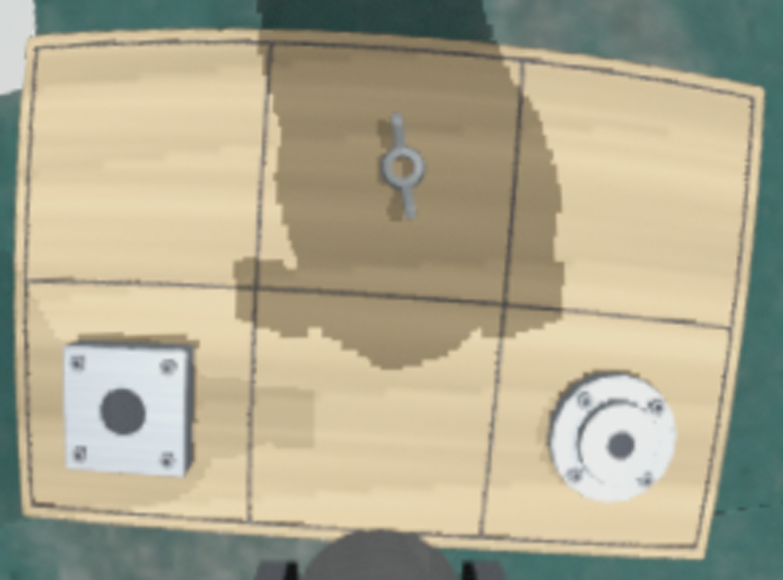

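Run:
```python
from h import *
i=np.load("pics/w3.npz");f=lambda x,y:(180+x/2.7,30+y/2.7)
C=[((38,46),(-.1,-.15)),((268,45),(-.1,-.05)),((523,60),(-.1,.05)),((755,98),(-.1,.15)),((28,281),(0,-.15)),((255,289),(0,-.05)),((504,305),(0,.05)),((730,327),(0,.15)),((34,505),(.1,-.15)),((248,521),(.1,-.05)),((482,535),(.1,.05)),((698,546),(.1,.15))]
P=np.array([onz(f(*c),i,1,.009)[:2] for c,_ in C]);B=np.array([b for _,b in C])
mp=P.mean(0);H=B.T@(P-mp);th=np.arctan2(H[0,1]-H[1,0],H[0,0]+H[1,1]);R=np.array([[np.cos(th),-np.sin(th)],[np.sin(th),np.cos(th)]])
print("board",mp.round(4),th,"max res",np.abs(P-mp-B@R.T).max(), "scale",np.sqrt(((P-mp)**2).sum()/(B**2).sum()))
t=robot.camera_info("top")
print("boss",onz(f(621,446),i,1,.029).round(4),(mp+R@[.05,.1]).round(4),"sq",onz(f(123,411),i,1,.027).round(4),(mp+R@[.05,-.1]).round(4))
print("wn",onz(f(403,167),i,1,.02).round(4))
print([(b,(mp+R@b).round(4)) for b in [(.05,0),(-.05,.1),(-.05,-.1)]])
# mid crossings triangulated with top: check height
for c,p in [((255,289),None)]:
    X=np.append(mp+R@[0,-.05],.009);print("top px of crossing",proj(X,t,0))
```

```text
board [0.5559 0.0637] -0.06342067888159686 max res 0.001429002435631696 scale 1.0009811239400404
boss [0.6129 0.1603 0.029 ] [0.6122 0.1603] sq [ 0.5993 -0.0397  0.027 ] [ 0.5995 -0.0393]
wn [0.5054 0.0719 0.02  ]
[((0.05, 0), array([0.6058, 0.0605])), ((-0.05, 0.1), array([0.5124, 0.1667])), ((-0.05, -0.1), array([ 0.4997, -0.0329]))]
top px of crossing [335.64938073 196.15234399]
```

The board fit has a residual of at most 1.4 mm and scale 1.001, so the 9 mm top is right, and the base centres agree within 1 mm. The fixed cameras differ by about 3 mm in y, well inside the tolerance. Placing the tall cup now, then fetching the bushing.

Run:
```python
from h import *
robot.goto([.606,.060,.10],quat(86.4));st()
robot.servo_line([.606,.060,.0350],None,.08);robot.pause(.15);st("at")
robot.move_gripper(0.6);st("rel")
robot.servo_line([.606,.060,.16],None,.2)
robot.goto([.50,.32,.16],quat(90));robot.pause(.1);st("bushview");grab("wrist","w4")
```

```text
t=7.0 [0.6064 0.0606 0.1004] w=0.351 F [-0.2  0.2 -0.7]
at t=8.2 [0.6063 0.06   0.0351] w=0.355 F [-0.7 -0.2 -1.3]
rel t=8.5 [0.6062 0.06   0.0352] w=0.598 F [ 0.1 -0.6  0.3]
bushview t=10.4 [0.5016 0.3174 0.1596] w=0.595 F [ 0.5 -1.4 -0.1]
```

View pics/w4.png

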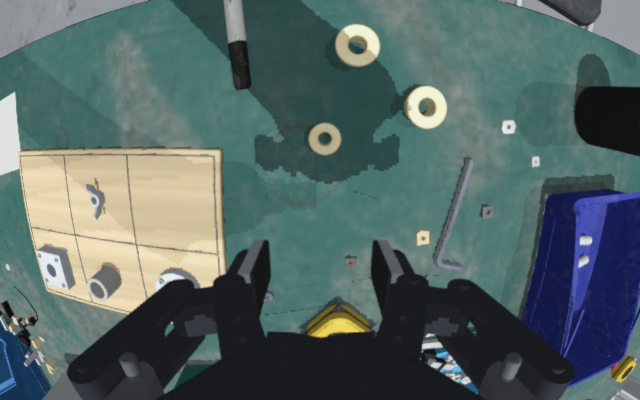

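The bushing stands alone at (324,139), with the two large look-alikes at (357,46) and (425,107). The tall cup stands on the board at (103,283). Grasping the bushing.

Run:
```python
from h import *
p=onz((324,139),np.load("pics/w4.npz"),1,.018);print(p.round(4))
assert np.linalg.norm(p[:2]-[.452,.3215])<.004
robot.goto([p[0],p[1],.09],quat(90))
robot.servo_line([p[0],p[1],.022],None,.1);st("down")
robot.move_gripper(0.0);st("grip")
robot.servo_line([p[0],p[1],.15],None,.2);st("up")
robot.goto([.5124,.1655,.12],quat(88));st("over");
robot.servo_line([.5124,.1655,.0325],None,.08);robot.pause(.15);st("at");grab("side","s1")
robot.move_gripper(0.55);st("rel")
robot.servo_line([.5124,.1655,.16],None,.2)
robot.goto([.56,.09,.2],quat(90));robot.pause(.1);grab("wrist","w5")
st()
a=cv2.imread("pics/w5.png");b=cv2.imread("pics/s1.png");cv2.imwrite("pics/w5s.png",np.hstack([crop(a,150,0,340,300,1.2),crop(b,200,150,170,150,2.4)]))
```

```text
[0.4518 0.3212 0.018 ]
down t=11.8 [0.4522 0.3216 0.0224] w=0.599 F [ 0.4 -0.7  0.2]
grip t=12.1 [0.4524 0.3216 0.0231] w=0.281 F [-1.4 -0.2  6.6]
up t=12.9 [0.4513 0.3205 0.1491] w=0.276 F [-0.5 -0.5 -1.7]
over t=13.6 [0.5117 0.1651 0.1188] w=0.276 F [-0.5 -0.3  0.3]
at t=15.0 [0.5127 0.1656 0.0328] w=0.274 F [-0.1  0.6 -0.7]
rel t=15.4 [0.5125 0.1655 0.0326] w=0.555 F [-0.4 -0.6  0.5]
 t=16.9 [0.5585 0.0912 0.1985] w=0.551 F [ 0.2 -0.1 -0.1]
```

View pics/w5s.png

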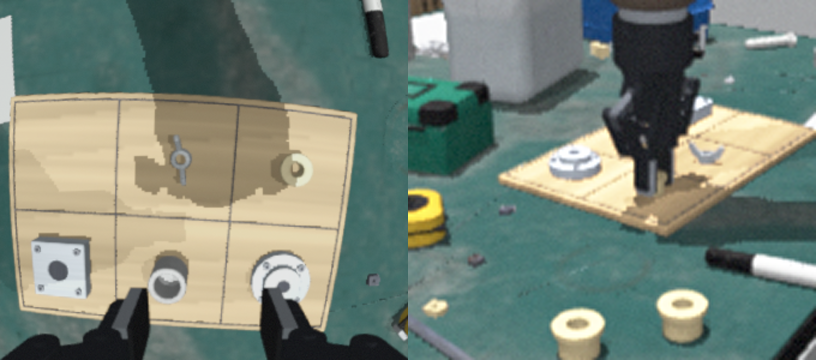

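The bushing and the tall cup both stand in their squares. I'll measure both in the frame of the board fit and then look over the right-hand side.

Run:
```python
from h import *
i=np.load("pics/w5.npz");c=np.array([.5559,.0637]);th=-.0634;R=np.array([[np.cos(th),-np.sin(th)],[np.sin(th),np.cos(th)]])
for n,p,z in [("bush",(396.7,140.8),.027),("tall",(289,238),.043),("wn",(150+180/1.2,160/1.2),.029)]:
    X=onz(p,i,1,z);print(n,X.round(4),"board",(R.T@(X[:2]-c)).round(4))
robot.goto([.52,-.33,.2],quat(75));robot.pause(.15);st("viewR");grab("wrist","w6")
```

```text
bush [0.5112 0.1657 0.027 ] board [-0.0511  0.0989]
tall [0.6053 0.0607 0.043 ] board [0.0495 0.0001]
wn [0.505  0.0722 0.029 ] board [-0.0513  0.0052]
viewR t=18.6 [ 0.521  -0.3281  0.2001] w=0.553 F [ 0.4 -0.2  0.1]
```

View pics/w6.png

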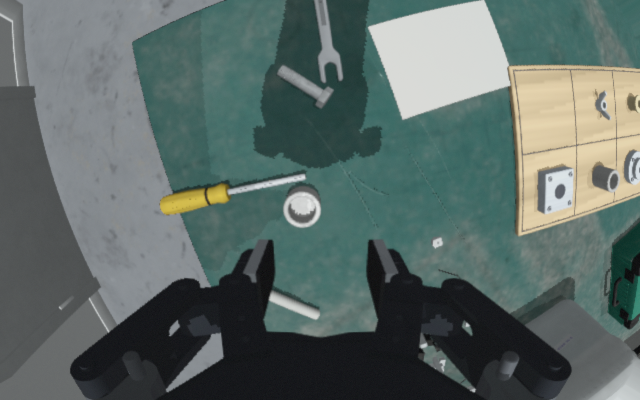

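The bushing is at board (-0.051,0.099) and the tall cup at (0.0495,0.000), both within 1.5 mm of the targets. This view shows the wide cup's rim at (302,209) with the screwdriver shaft in front of it at (305,178). The steel bolt runs from its head at (323,97) to its tip at (283,70), with the wrench jaw near the head at (330,78). I'll take a second view, lower.

Run:
```python
from h import *
robot.servo_line([.50,-.335,.13],None,.2);robot.pause(.15);st("v7");b,_=grab("wrist","w7")
a=cv2.imread("pics/w6.png")
cv2.imwrite("pics/w67.png",np.vstack([np.hstack([crop(a,272,180,60,60,5),crop(a,270,50,100,60,5)]),np.hstack([crop(b,270,205,60,60,5),crop(b,255,70,100,60,5)])]))
cv2.imwrite("pics/w7h.png",crop(b,200,30,200,220,2.5))
```

```text
v7 t=19.3 [ 0.5018 -0.3354  0.1318] w=0.552 F [ 0.4  0.3 -0.6]
```

View pics/w67.png

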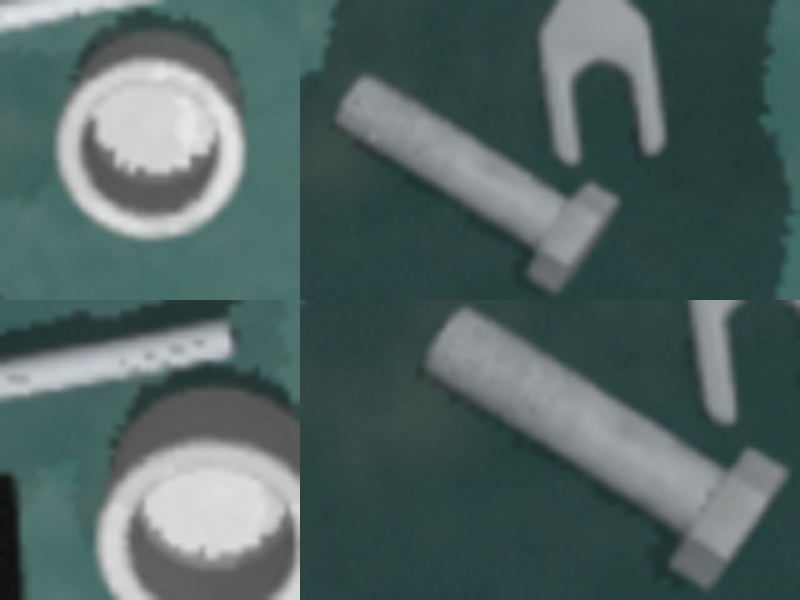

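View pics/w7h.png

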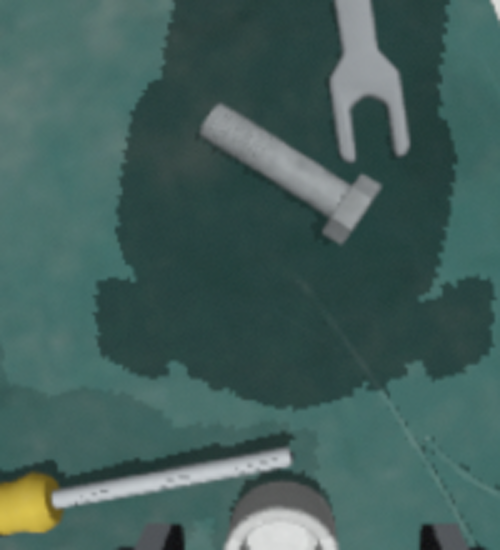

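Run:
```python
from h import *
b=cv2.imread("pics/w7.png");cv2.imwrite("pics/w7c.png",crop(b,270,215,80,60,6))
i=np.load("pics/w6.npz");j=np.load("pics/w7.npz")
for n,p,q,z in [("tip",(280.4,69.8),(284,77),.012),("head",(327.6,99.6),(345,116),.014)]:
    print(n,tri([(p,i,1),(q,j,1)])[0].round(4),onz(p,i,1,z).round(4),onz(q,j,1,z).round(4))
print("wide w6",onz((302,209.6),i,1,.026).round(4))
A=onz((302-18.6,209.6),i,1,.026);B=onz((302+18.6,209.6),i,1,.026);print("dia",np.linalg.norm(A-B))
```

```text
tip [ 0.3934 -0.3387 -0.0144] [ 0.3979 -0.3365  0.012 ] [ 0.3972 -0.3366  0.012 ]
head [ 0.4397 -0.2988  0.0086] [ 0.44   -0.2991  0.014 ] [ 0.4394 -0.299   0.014 ]
wide w6 [ 0.5394 -0.3522  0.026 ]
dia 0.03782968660364302
```

View pics/w7c.png

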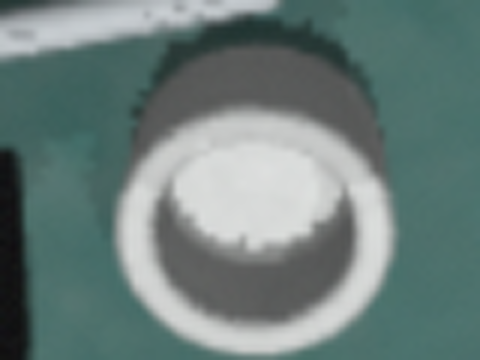

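In w7 the wide cup's rim is centred at (312.5,253.3). The bolt measures about 56 mm against 58 mm, on an axis at about 42°. I'll check the cup's height and the screwdriver clearance, then grasp the cup.

Run:
```python
from h import *
i=np.load("pics/w6.npz");j=np.load("pics/w7.npz")
X=tri([((302,209.6),i,1),((312.5,253.3),j,1)])[0];p=onz((312.5,253.3),j,1,.026);print(X.round(4),p.round(4))
print("drv tip",onz((316,213.5),j,1,.005).round(4),"drv mid",onz((272,222),j,1,.005).round(4))
x,y=(p[:2]+onz((302,209.6),i,1,.026)[:2])/2;print(x,y)
robot.move_gripper(0.75)
robot.goto([x,y,.09],quat(90))
robot.servo_line([x,y,.023],None,.1);st("down")
robot.move_gripper(0.0);st("grip")
robot.servo_line([x,y,.2],None,.2);st("up")
robot.goto([.61,.06,.2],quat(90));robot.pause(.15);st("view");a,_=grab("wrist","w8");cv2.imwrite("pics/w8c.png",crop(a,160,30,320,240,2.4))
```

```text
[ 0.5402 -0.3525  0.0233] [ 0.539 -0.352  0.026]
drv tip [ 0.5131 -0.3423  0.005 ] drv mid [ 0.5108 -0.3814  0.005 ]
0.5391934228639066 -0.35210072379019075
down t=20.8 [ 0.5396 -0.3522  0.0233] w=0.750 F [1.1 0.2 0.1]
grip t=21.2 [ 0.5401 -0.3526  0.0243] w=0.418 F [-1.2 -0.1  5.6]
up t=22.2 [ 0.5382 -0.3516  0.1984] w=0.415 F [-0.4  0.5 -1.5]
view t=23.9 [0.6103 0.058  0.1999] w=0.415 F [-0.1  0.1 -0.8]
```

View pics/w8c.png

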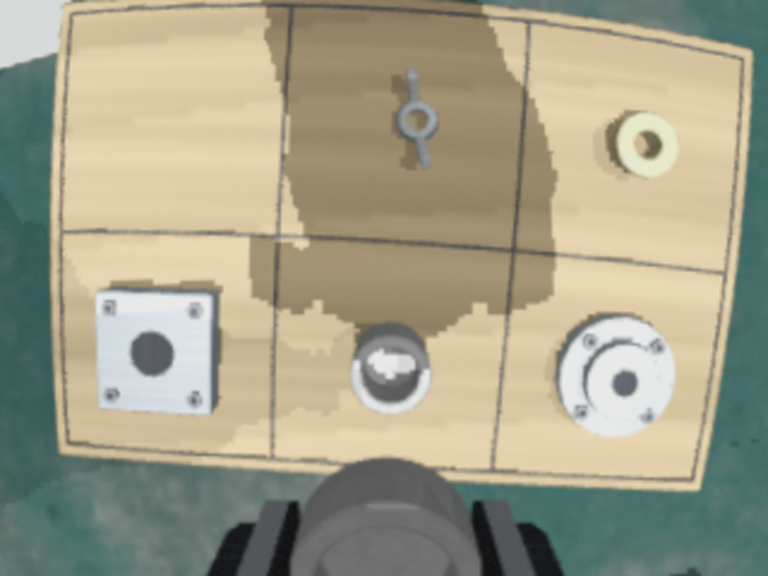

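The tall cup's rim is at about (323,187). I'll compute its centre and stack the wide cup there.

Run:
```python
from h import *
p=onz((323.1,186.7),np.load("pics/w8.npz"),1,.043);print(p.round(4))
x,y=.5*(p[:2]+[.6058,.0604]);assert np.hypot(x-.606,y-.0602)<.004;print(x,y)
robot.goto([x,y,.13],quat(88));
robot.servo_line([x,y,.09],None,.1)
robot.servo_line([x,y,.0678],None,.05);robot.pause(.2);st("at")
s1,_=grab("side","s2");cv2.imwrite("pics/s2c.png",crop(s1,230,150,120,100,5))
```

```text
[0.6062 0.0611 0.043 ]
0.6060198180649425 0.0607388078480242
at t=25.7 [0.6059 0.0608 0.0676] w=0.423 F [ 1.4  0.6 -2.1]
```

View pics/s2c.png

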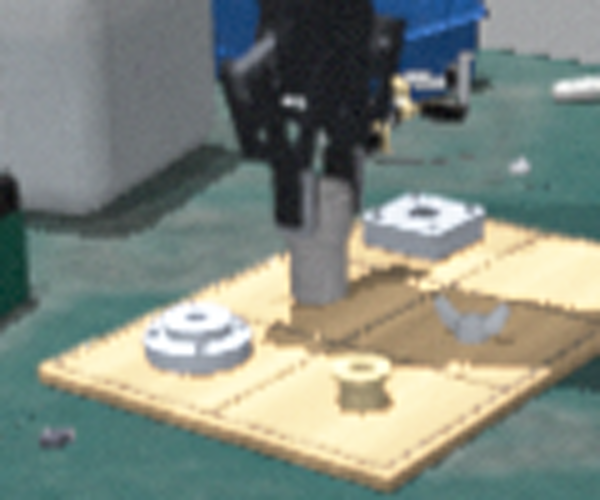

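The wide cup sits squarely on the tall one in the side view, which shows the stack at about (320,235) in the crop. Releasing it, then on to the bolt, gripping 4 mm toward the tip to stay clear of the wrench prong.

Run:
```python
from h import *
robot.move_gripper(0.6);st("rel")
x,y=robot.state()["eef_pos"][:2]
robot.servo_line([x,y,.11],None,.1);robot.servo_line([x,y,.2],None,.2)
robot.goto([.40,-.35,.16],quat(-48));robot.pause(.15);st("boltview");a,_=grab("wrist","w9")
s1,_=grab("side","s3");cv2.imwrite("pics/s3c.png",crop(s1,250,160,120,90,5))
```

```text
rel t=26.0 [0.6062 0.0608 0.068 ] w=0.600 F [-1.3 -0.9 -0.3]
boltview t=29.0 [ 0.4009 -0.3491  0.1599] w=0.598 F [-0.2 -0.3 -0.8]
```

View pics/w9.png

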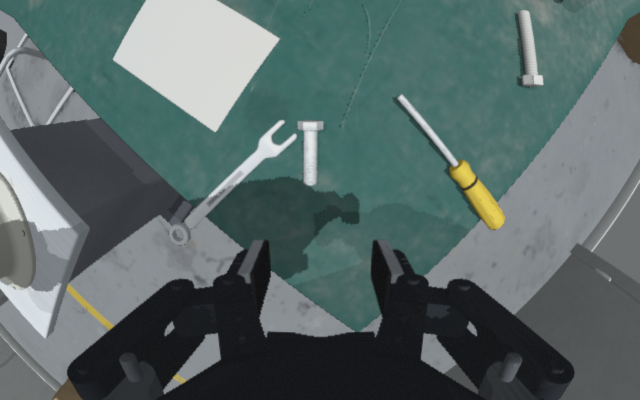

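View pics/s3c.png

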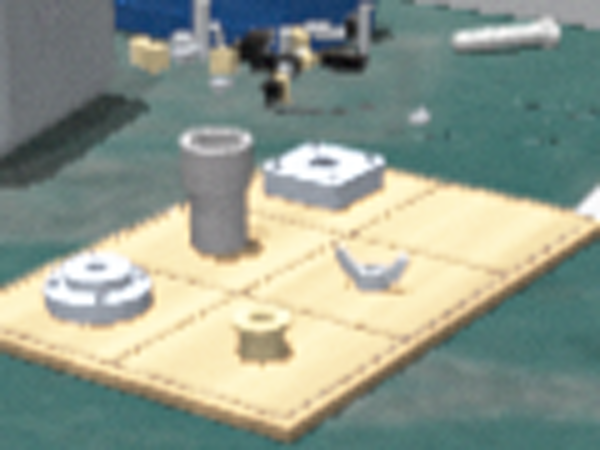

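The stack stands straight. In the wrist view the bolt runs from its head edge at (311,121) to its tip at (310,185), parallel to the pads. The wrench prong is at (297,143) and the white nylon bolt is far off at (530,48).

Run:
```python
from h import *
i=np.load("pics/w9.npz")
h=onz((311,121.5),i,1,.016);t=onz((310.2,185),i,1,.010);m=(h+t)/2;u=(h-t)[:2];L=np.linalg.norm(u);u/=L
ang=np.degrees(np.arctan2(u[1],u[0]));print(h.round(4),t.round(4),m.round(4),L,ang)
print("prong",onz((297,143),i,1,.004).round(4),onz((287,126),i,1,.004).round(4))
assert abs(L-.058)<.006 and np.linalg.norm(m[:2]-[.4187,-.3178])<.006
g=m[:2]-.004*u; a=ang-90
print("grip",g,a)
robot.move_gripper(0.5)
robot.goto([*g,.09],quat(a))
robot.servo_line([*g,.045],None,.1);robot.pause(.1);im,_=grab("wrist","w10")
st()
cv2.imwrite("pics/w10c.png",crop(im,200,120,240,180,3))
```

```text
[ 0.4395 -0.3006  0.016 ] [ 0.3959 -0.3383  0.01  ] [ 0.4177 -0.3195  0.013 ] 0.05760967115249122 40.88706462381535
prong [ 0.416  -0.3042  0.004 ] [ 0.4216 -0.2871  0.004 ]
grip [ 0.41467973 -0.32210316] -49.11293537618465
 t=30.5 [ 0.4152 -0.3226  0.0459] w=0.503 F [-0.7  0.1  0.1]
```

View pics/w10c.png

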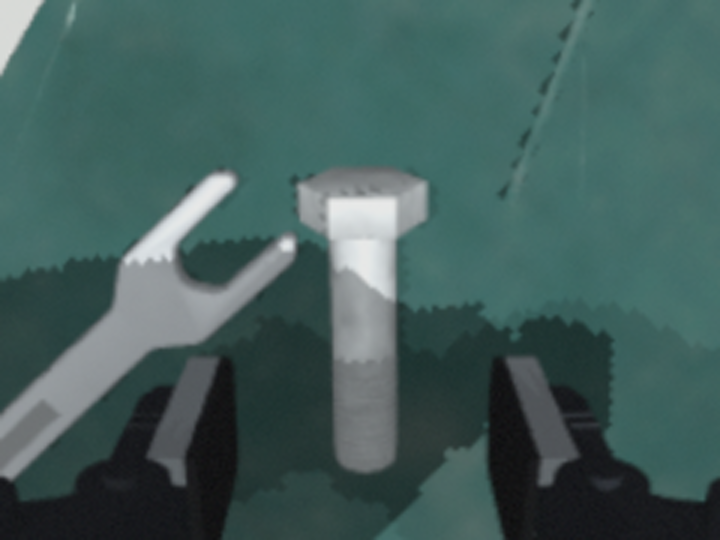

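The pads straddle the shank, but the left finger may come down on the wrench. I'll check the wrench outline in the grasp frame before descending.

Run:
```python
from h import *
g=np.array([.4147,-.3221]);a=np.radians(40.9);u=np.array([np.cos(a),np.sin(a)]);n=np.array([-u[1],u[0]])
i=np.load("pics/w10.npz");f=lambda x,y:(200+x/3,120+y/3)
for p in [(288,245),(235,178),(190,340),(150,348),(115,375),(60,430),(10,478)]:
    X=onz(f(*p),i,1,.004)[:2]-g;print(p,"along %.1f  side %.1f mm"%(X@u*1e3,X@n*1e3))
```

```text
(288, 245) along 19.5  side 14.8 mm
(235, 178) along 32.4  side 24.3 mm
(190, 340) along 0.2  side 34.5 mm
(150, 348) along -1.6  side 42.7 mm
(115, 375) along -7.7  side 50.5 mm
(60, 430) along -20.7  side 64.0 mm
(10, 478) along -33.3  side 77.5 mm
```

The wrench edge would be under the left finger: at 11 mm along the bolt its edge is 23 mm to the side, while the finger would reach 35 mm. I'll grip 12 mm toward the tip from the bolt's middle with the jaws only 30% open. That puts the finger's outer face at 27 mm and the wrench at 31 mm or more.

Run:
```python
from h import *
m=np.array([.4180,-.3190]);a=np.radians(41);u=np.array([np.cos(a),np.sin(a)]);g=m-.012*u
robot.move_gripper(0.3)
robot.servo_line([*g,.045],quat(-49),.1)
robot.servo_line([*g,.022],None,.05);s=st("down")
robot.move_gripper(0.0);st("grip")
robot.servo_line([*g,.15],None,.15);st("up")
c=np.array([.4997,-.0335]);q=c-.012*u
robot.goto([*q,.13],quat(-49));robot.pause(.15);st("over")
im,_=grab("side","s4");w,_=grab("wrist","w11");cv2.imwrite("pics/s4c.png",np.hstack([crop(im,270,140,130,100,3.8)[:380],cv2.resize(w,(608,380))[:,150:450]]))
```

```text
down t=31.7 [ 0.4088 -0.3267  0.0216] w=0.293 F [-0.6 -0.5  0.8]
grip t=32.0 [ 0.4092 -0.327   0.0223] w=0.107 F [ 0.1 -0.4  0.1]
up t=33.0 [ 0.4084 -0.3264  0.1492] w=0.111 F [ 0.6 -0.2 -1.4]
over t=34.3 [ 0.4906 -0.0433  0.13  ] w=0.110 F [ 0.5 -0.1 -0.7]
```

View pics/s4c.png

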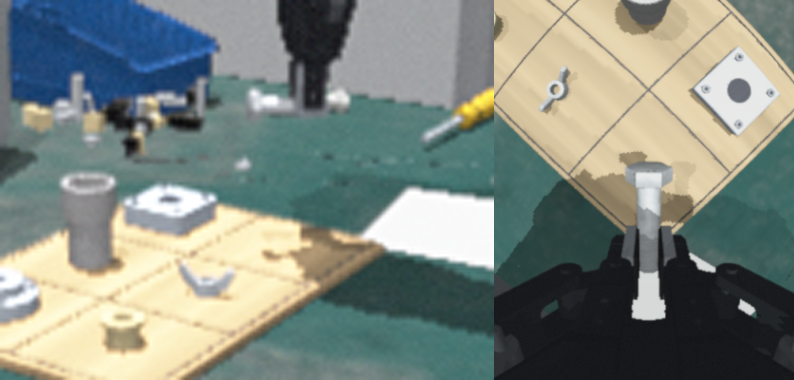

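The bolt is held level between the pads. Setting it down.

Run:
```python
from h import *
p=robot.state()["eef_pos"];q=np.array([.4997,-.0335])-.012*np.array([np.cos(np.radians(41)),np.sin(np.radians(41))])
robot.servo_line([*q,.06],None,.15);robot.servo_line([*q,.0325],None,.05);robot.pause(.2);st("at")
robot.move_gripper(0.35);st("rel");robot.pause(.2)
robot.servo_line([*q,.1],None,.12);robot.servo_line([*q,.2],None,.2)
robot.goto([.60,.06,.3],quat(90));robot.pause(.2);st()
w,_=grab("wrist","w12");im,_=grab("side","s5")
cv2.imwrite("pics/f1.png",crop(w,180,30,290,215,2.7));cv2.imwrite("pics/f2.png",crop(im,230,150,180,130,4))
```

```text
at t=35.9 [ 0.4909 -0.0414  0.0327] w=0.109 F [ 0.4 -0.9 -0.2]
rel t=36.2 [ 0.4908 -0.0414  0.0326] w=0.351 F [-0.4  0.  -0.7]
 t=39.8 [0.5999 0.0598 0.2998] w=0.350 F [ 0.1 -1.3  0.4]
```

View pics/f1.png

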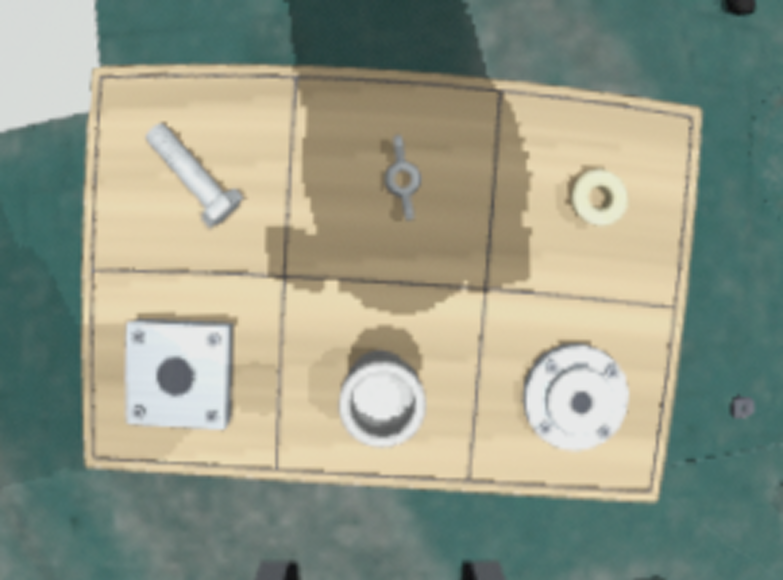

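View pics/f2.png

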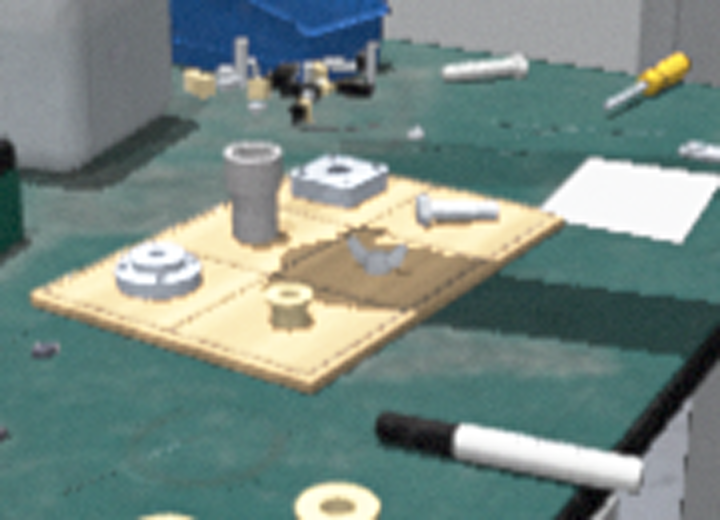

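Everything is in place. The bolt lies from (155,132) to (232,210) in the crop, the bushing is at (600,197), the stack's rim at (382,401) and the wing nut at (403,179). One last numeric check before I hand in.

Run:
```python
from h import *
i=np.load("pics/w12.npz");f=lambda x,y:(180+x/2.7,30+y/2.7)
C=[((99,75),(-.1,-.15)),((295,76),(-.1,-.05)),((501,91),(-.1,.05)),((693,117),(-.1,.15)),((93,271),(0,-.15)),((284,277),(0,-.05)),((487,289),(0,.05)),((673,306),(0,.15)),((93,457),(.1,-.15)),((277,470),(.1,-.05)),((470,481),(.1,.05)),((653,491),(.1,.15))]
P=np.array([onz(f(*c),i,1,.009)[:2] for c,_ in C]);B=np.array([b for _,b in C])
mp=P.mean(0);H=B.T@(P-mp);th=np.arctan2(H[0,1]-H[1,0],H[0,0]+H[1,1]);R=np.array([[np.cos(th),-np.sin(th)],[np.sin(th),np.cos(th)]])
print("board",mp,th,np.abs(P-mp-B@R.T).max())
b=lambda p,z:(R.T@(onz(f(*p),i,1,z)[:2]-mp)*1e3).round(1)
print("bolt",(b((155,132),.019)+b((228,212),.024))/2,"bush",b((600,197),.027),"wide",b((382,401),.069),"wn",b((403,179),.029))
t,_=grab("top","t9");ti=np.load("pics/t9.npz")
robot.pause(.5);s=st();robot.close_job()
```

```text
board [0.55599741 0.06372699] -0.06346322780790686 0.0019146127434402638
bolt [-50.4  -97.05] bush [-50.6  99.5] wide [47.8  1.1] wn [-50.3   4.8]
 t=40.5 [0.6  0.06 0.3 ] w=0.352 F [ 0.1  0.4 -0.3]
the job is handed in; nothing more can be done
```

The kit is laid out on the board and the job is handed in at about 40.5 s of the 114 s allowed. The tall cup stands between the bases with the wide cup on it. The bushing stands flange up in front of the round base, which is back-left, and the steel bolt lies in front of the square base, which is back-right.

The last wrist-camera check, in board coordinates:

| Piece | Measured (mm) | Target (mm) |
|---|---|---|
| Bolt | (-50.4, -97) | (-50, -100) |
| Bushing | (-50.6, 99.5) | (-50, 100) |
| Wide cup | (47.8, 1.1) | over the tall cup |
| Tall cup, before stacking | (49.5, 0.1) | (50, 0) |

- **Wide cup on tall cup:** the two cup measurements put the wide cup about 2 mm off the tall cup's axis, inside the 8 mm allowed. The side view shows the stack upright.
- **Wing nut:** it measured (-51.3, 5.2) mid-job and (-50.3, 4.8) at the end, and the robot never touched it.
- **Grasp change:** the wrench lay under one finger's path to the bolt, so I gripped the bolt 12 mm toward its tip with the jaws partly closed.
- **Disagreements:**
  - The fixed cameras and the wrist camera differed by 2–4 mm in y, and I relied on the wrist camera.
  - The two-view wrist height of the bolt's tip came out impossible (-14 mm), so I used the text's heights there. The bolt's length at those heights, 57.6 mm against 58 mm, agreed.
  - My first rough wrist readings of the board points were off by more than 10 mm, and I replaced them with a closer 12-point fit.

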